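# Lock the cover of the control box with the wing key

## Task

Lock the cover of the small grey control box: take the wing key out of its stand, find the slot of the cam lock with its blade, push the lock in gently and turn it a quarter turn clockwise until it springs up again, seated in the locked position. Do not force it and turn it only with the key; then put the key back upright in its stand, fully home, and leave the marker and the drift punch on the bench where they are.

Things in the scene. Friction and masses are not known exactly. Their poses are not given: they have to be found in the camera images.
- control_box: Grey cast box, aluminium cover with hinge knuckles on its rear (+x) edge, fixed to the bench, 130 x 156 x 60 mm (x, y, z). Origin: centre of its underside. On the cover a fixed round steel bezel, 54 mm outside, 38 mm inside, 10 mm high, with two small dark ribs that mark the locked slot direction (box y). In it sits the slotted lock head.
- lock_centre (a point): Centre of the bezel, 76 mm above the bench (box frame -20, 0, 76 mm), axes of the box: mean place of the centre of the head's top at rest. The head floats: its axis stands up to 5 mm off this point in box y (none in box x), and its top up to 4 mm higher or lower; not reported, so feel (or see) it. Along box y it yields to about 6 N; its set height does not yield.
- lock_cam (a joint): Angle of the round steel lock head (24 mm across) in rad, growing clockwise seen from above: about 0 open, slot along box x; 1.57 locked, slot along box y. The slot crosses the whole head, 4.8 mm wide, 6 mm deep. Unless pushed in, the head turns only a few degrees. Turning takes about 0.06 N m; firm stops at -0.02 and 1.59.
- lock_press (a joint): How far the lock head is pushed in (m): 0 at rest, 0.005 at the hard bottom. Spring: 3 N at rest plus 1 N per mm. Push it in 3.5 to 4.5 mm (about 7 N) to turn it, else it blocks; on the way it cannot come up; once turned fully (1.52 rad or more) and released, it springs up to 0, seated. More than 25 N between key and lock or box is damage.
- wing_key: Loose steel key, about 130 g, 96 mm tall, upright, blade down. Origin: centre of the blade's lower end, z up. Blade 14 mm wide (key x), 3.2 mm thick (key y), up to z = 16 mm; shank 12 mm thick; collar 28 mm across, z = 46 to 52 mm; flat wing handle 40 mm wide (x), 12 mm thick (y), z = 52 to 96 mm: grip it across its 12 mm. A half turn about z gives the same key.
- key_tip (a point): Centre of the lower end of the key's blade (the key's origin), axes of the key.
- key_stand: Dark steel block, 56 x 56 x 50 mm on a 76 mm square foot 3 mm thick, fixed to the bench; origin at the centre of its underside. A round hole, 21 mm across and 47 mm deep, goes down its middle; the key stands in it with the underside of its collar on the block's top (50 mm up), blade tip 4 mm above the bench.
- marker: Loose marker pen with a red cap, 15 x 132 x 15 mm, lying on the bench; a bystander. Origin at the middle of its underside.
- drift: Loose steel drift punch, 25 x 205 x 25 mm, lying on the bench; a bystander. Origin at the middle of its underside.
Mind the look-alikes: they are no part of the job. Several things look just like the wing_key: the one meant starts farthest to the robot's left. Of the things that look like the key_stand, the smaller one is meant.

How it is judged:
By the outcome, as a careful person would: the job done as asked, in the order asked, and still so for the second after the job is handed in, with the robot touching nothing.
It also fails if it takes over 72 s, if anything falls off the work surface, if the arm or the gripper's body presses on something with over 40 N, if the wrist force passes 120 N, or if a joint passes its speed limit or range.

## Robot

A 6-joint arm with a two-finger parallel gripper is mounted at the origin on a cart in front of the work surface, level with it; the furniture and walls round the work are solid. World frame = base frame: x ahead of the robot, y to its left, z up, the work surface at z = 0. Lengths are in m, angles in rad, forces in N, time in s.
With the tool pointing down it reaches from about 0.375 to 0.9 m from the base axis. Payload 3.1 kg.
Tool frame: the origin (TCP) lies midway between the tips of the shut fingers; the grasp point (between the pads) lies 19 mm behind it; z points along the fingers, y is the line along which they close (so a half turn about z gives the same grasp; the last joint's range is limited). The gripper opens to 87 mm and grips with 3 to 60 N. Pads are 19 mm wide; open, the fingers measure 117 mm over their backs; the gripper's body (75 mm by 190 mm) begins 51 mm behind the grasp point.
Start: joints at [-1.526, 0.527, 1.433, -0, 1.181, -0.178], TCP at [0.139, -0.609, 0.223] pointing down, gripper open.
Joint ranges: [-3.08, 3.08], [-0.75, 2.2], [0.22, 2.44], [-1.43, 4.57], [0, 2.65], [-2.85, 2.85]. Speed limits (rad/s): [2.79, 2.79, 3.14, 3.14, 3.14, 3.14].

## Interface

Orientations are given as a unit quaternion [x, y, z, w].
In Python, from rig import get_obs, cams, job gives the robot as it stands.
- The arm moves only by the tool servo_tool, never from a script. Its argument "moves" is text: rows parted by semicolons, each of 5 numbers parted by spaces: the shift along the tool's x, y, z in m, then the turn about the tool's z in degrees, then the finger opening in m, from 0 to 0.087. In form: dx dy dz spin claw; .... A call has 1 to 10 rows; each row is the pose to reach, as a shift and turn from the pose commanded when the call began, along the tool's axes at that moment; what a row does not reach only later rows make up. A row lasts 1/12 s, in which the tool goes at most 41.7 mm and 7.16 degrees, less where a joint would pass 70% of its speed; a pose out of reach is approached as far as the arm can. A call with a gripper value outside its range is refused whole. The fingers move at their own pace and stop on an object; "grip_force" is the grip in N (left out, the last holds). Time passes only in rows, so rows that repeat a pose let the fingers close. It gives the time, the measured TCP pose, the force, the opening and the grip force at its end, in the units of the state.
- get_obs(): the state, without advancing time (a new reading comes with each control period).
- cams.camera(name): name is "scene" or "top" or "wrist"; returns the picture (384x512x3 uint8, blue, green, red); there is no depth.
- cams.camera_model(name): a dict with "fx", "fy", "cx", "cy" (pixels), "R" (3x3) and "t" (3): a world point X has camera coordinates R X + t. Camera axes: x right, y down, z forward; pixel columns grow to the right and rows downward; lengths in m; the calibration is good to about 2 mm. A picture is of the moment at which its call begins: read the wrist's pose just before it. camera_model takes no time and is no camera call; for the wrist camera it gives the pose at the moment of the call.
- job.hand_in(): hands the job in; it is judged then, once.
The state is a dict: "time": time; "q": joint angles; "joint_velocities": joint speeds; "joint_torque": joint torques, N m; "position": TCP position; "tool_rot": TCP orientation; "ft_force": force on the tool from outside, world axes, zero at the start; "moment": the same for the moment, N m; "grip_width": finger opening in m; "grip_force": force on a finger pad.
Only numpy, scipy, OpenCV 4.12 (cv2) and the standard library are available. Lean on these libraries where they do the work, as an engineer would, in place of code of your own. Each camera call takes 0.05 s, during which the arm holds its last target. There are 200 camera calls.

## Working session

There is one attempt and no reset: what is moved stays moved. The work goes in short steps, Python scripts to look and compute and a tool call to move; the robot and the scene stay as the last step left them, time stands still between calls to the robot, and variables do not carry over. Pictures are saved under pics/ and viewed, at most 10 in all, crops included, and the job is handed in when it is done.

Besides the shell and the picture viewer there is one more tool, called after "Call:" by a JSON object that holds its "op" and its "data", one argument or row to a line. servo_tool: Moves the arm, as the interface text tells. Its arguments: {"type":"object","properties":{"moves":{"type":"string"},"grip_force":{"type":"number"}},"required":["moves"]}

```bash
mkdir -p pics
python3 - <<'E'
from rig import get_obs,cams,job
import cv2,numpy as np
o=get_obs();print({k:np.round(v,3) for k,v in o.items()})
for n in("scene","top"):
    im=cams.camera(n);cv2.imwrite(f"pics/{n}0.png",im)
    m=cams.camera_model(n);print(n,m)
E
```

```text
{'time': np.float64(0.0), 'q': array([-1.525,  0.528,  1.434,  0.   ,  1.181, -0.179]), 'joint_velocities': array([ 0.001,  0.001,  0.001, -0.   ,  0.   , -0.   ]), 'joint_torque': array([  0.   , -44.005, -17.659,   0.063,   0.058,  -0.   ]), 'position': array([ 0.139, -0.609,  0.222]), 'tool_rot': array([ 0.994,  0.112,  0.   , -0.001]), 'ft_force': array([-0.086, -0.099,  1.021]), 'moment': array([ 0.   , -0.043, -0.013]), 'grip_force': np.float64(0.0), 'grip_width': np.float64(0.087)}
scene {'fx': 474.642489879115, 'fy': 474.642489879115, 'cx': 257.09401460522105, 'cy': 194.02401301916032, 'R': array([[-0.50434656, -0.86342305,  0.0116269 ],
       [-0.66427685,  0.37934724, -0.64407448],
       [ 0.55169812, -0.33256023, -0.76487442]]), 't': array([0.30087984, 0.36564352, 0.88498226])}
top {'fx': 464.41847798127816, 'fy': 464.41847798127816, 'cx': 252.6904811911957, 'cy': 196.5786699259662, 'R': array([[-2.05404645e-03, -9.99899497e-01,  1.40277248e-02],
       [-9.96354130e-01,  8.49943760e-04, -8.53095813e-02],
       [ 8.52890847e-02, -1.41518114e-02, -9.96255739e-01]]), 't': array([0.06272142, 0.50441664, 1.06438654])}
```

View pics/scene0.png

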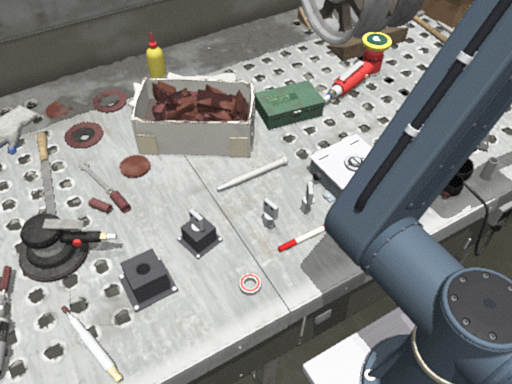

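View pics/top0.png

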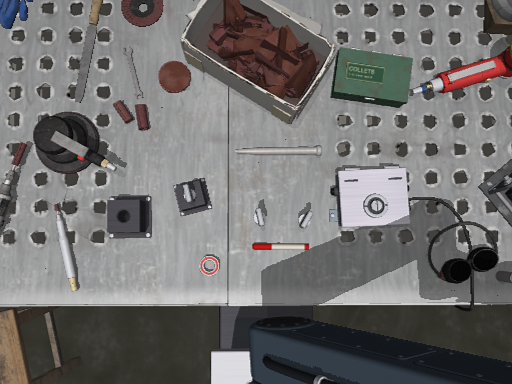

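The real key is the one at top (190,195), standing in the smaller stand. The decoy keys are at (260,215) and (305,215), and the box is at (373,197). I'll enlarge these areas and locate them.

```bash
cat > h.py <<'E'
import cv2,numpy as np
from rig import get_obs,cams,job
def back(m,u,v,z):
    "pixel -> world point at height z"
    d=m["R"].T@np.array([(u-m["cx"])/m["fx"],(v-m["cy"])/m["fy"],1]);c=-m["R"].T@m["t"]
    return c+d*(z-c[2])/d[2]
def proj(m,X):
    p=m["R"]@np.array(X)+m["t"];return np.array([m["fx"]*p[0]/p[2]+m["cx"],m["fy"]*p[1]/p[2]+m["cy"]])
E
python3 - <<'E'
from h import *
im=cv2.imread("pics/top0.png")
a=cv2.resize(im[165:229,150:230],None,fx=5,fy=5,interpolation=2)
b=cv2.resize(im[155:235,325:425],None,fx=4,fy=4,interpolation=2)
cv2.imwrite("pics/c1.png",np.hstack([a,b]))
m=cams.camera_model("top")
for u,v,z in[(190,195,.09),(376,206,.076)]:print(back(m,u,v,z))
E
```

```text
[0.50218893 0.19994724 0.09      ]
[ 0.47855308 -0.21135372  0.076     ]
```

View pics/c1.png

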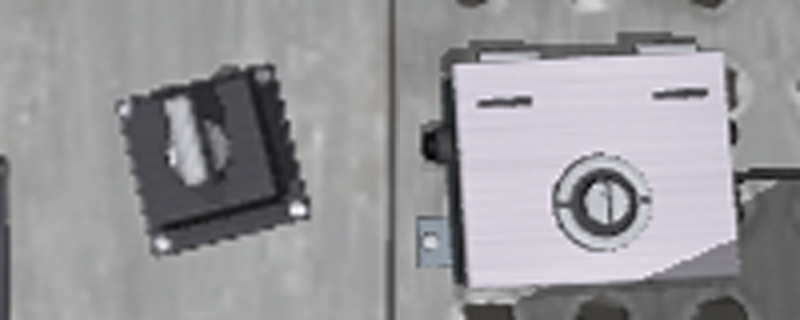

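Run:
```python
from h import *
m=cams.camera_model("top")
A=lambda P,z:np.array([back(m,150+u/5,165+v/5,z) for u,v in P])
B=lambda P,z:np.array([back(m,325+(u-400)/4,155+v/4,z) for u,v in P])
f=A([(125,107),(263,72),(298,208),(162,244)],.005);print("foot c",f.mean(0),[np.linalg.norm(f[i]-f[i-1]) for i in range(4)])
e=f[1]-f[0]+f[2]-f[3];print("stand ang",np.degrees(np.arctan2(e[1],e[0])))
k=A([(179,98),(194,184)],.1);e=k[0]-k[1];print("key",k.mean(0),np.linalg.norm(e),np.degrees(np.arctan2(e[1],e[0])))
b=B([(455,65),(725,53),(740,272),(468,287)],.06);e=b[0]-b[3]+b[1]-b[2];print("box",b.mean(0),[np.linalg.norm(b[i]-b[i-1]) for i in range(4)],np.degrees(np.arctan2(e[1],e[0])))
e=b[0]-b[1]+b[3]-b[2];print(np.degrees(np.arctan2(e[1],e[0])))
print("lock",B([(603,202)],.076), B([(605,200)],.076))
o=get_obs();from scipy.spatial.transform import Rotation as R
print(R.from_quat(o["tool_rot"]).as_matrix().round(3), o["position"])
```

```text
foot c [0.50616387 0.20451811 0.005     ] [np.float64(0.06752564535441204), np.float64(0.06732946540367372), np.float64(0.06695783208659016), np.float64(0.06621077769764683)]
stand ang -75.41134682156317
key [0.50524138 0.20461067 0.1       ] 0.038006314549216005 10.384713939723758
box [ 0.49959919 -0.21246004  0.06      ] [np.float64(0.12584768023291687), np.float64(0.15431047063665682), np.float64(0.12454532981387395), np.float64(0.15400932373857662)] 2.2376848068962127
92.79488380161311
lock [[ 0.47966749 -0.21082336  0.076     ]] [[ 0.48078023 -0.21196699  0.076     ]]
[[ 0.975  0.222 -0.   ]
 [ 0.222 -0.975  0.002]
 [ 0.    -0.002 -1.   ]] [ 0.13871401 -0.60874274  0.22164941]
```

The corner fits match the given sizes: stand at (0.506, 0.2045), key handle at yaw about 10.4°, box at yaw about 2.5°, lock near (0.480, -0.211). I'll go past the lock for one close look on the way, pre-spinning the wrist the way that leaves the last joint range for the quarter turn.

Call:
{"op": "servo_tool", "data": {
  "moves": "0.387 -0.3 0 -70 0.087;0.387 -0.3 0 -70 0.087;0.387 -0.3 0 -70 0.087;0.387 -0.3 0 -70 0.087;0.387 -0.3 0 -70 0.087;0.387 -0.3 0 -70 0.087;0.387 -0.3 0 -70 0.087;0.387 -0.3 0 -70 0.087;0.387 -0.3 0 -70 0.087;0.387 -0.3 0 -70 0.087"
}}

```text
time: 0.93
position: [0.4039, -0.2854, 0.2224]
tool_rot: [0.748, 0.664, 0.0, -0.0]
ft_force: [0.4, -0.7, 0.1]
grip_width: 0.0873
grip_force: 0.0
```

```bash
cat >> h.py <<'E'
from scipy.spatial.transform import Rotation as Rot
def go(x,y,z,phi):
    "print tool-frame shift + spin from the measured pose to world x,y,z and tool-x yaw phi (deg)"
    o=get_obs();M=Rot.from_quat(o["tool_rot"]).as_matrix();p=o["position"]
    y0=np.degrees(np.arctan2(M[1,0],M[0,0]));s=-((phi-y0+180)%360-180)
    print("t",round(o["time"],2),"p",p.round(4),"yaw",y0.round(2),"q6",o["q"][5].round(2),"-> shift",(M.T@(np.array([x,y,z])-p)).round(4),"spin",s.round(2),"F",o["ft_force"].round(2))
E
python3 - <<'E'
from h import *
m=cams.camera_model("wrist");go(.45,-.23,.222,182.5)
print(proj(m,[.48,-.211,.076]),-m["R"].T@m["t"],m["R"].round(2))
E
```

```text
t 0.93 p [ 0.4039 -0.2854  0.2224] yaw 83.13 q6 -0.72 -> shift [0.0605 0.0392 0.0004] spin -99.37 F [ 0.36 -0.65  0.13]
[314.84646353 111.66849541] [ 0.41397987 -0.20067367  0.38537892] [[ 0.99 -0.12 -0.  ]
 [-0.11 -0.95  0.3 ]
 [-0.04 -0.3  -0.95]]
```

Run:
```python
from h import *
m=cams.camera_model("wrist");im=cams.camera("wrist")
np.savez("w1.npz",**m);cv2.imwrite("pics/w1.png",im)
cv2.imwrite("pics/w1c.png",cv2.resize(im[60:160,255:375],None,fx=6,fy=6,interpolation=2))
```

```text
(no output)
```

View pics/w1c.png

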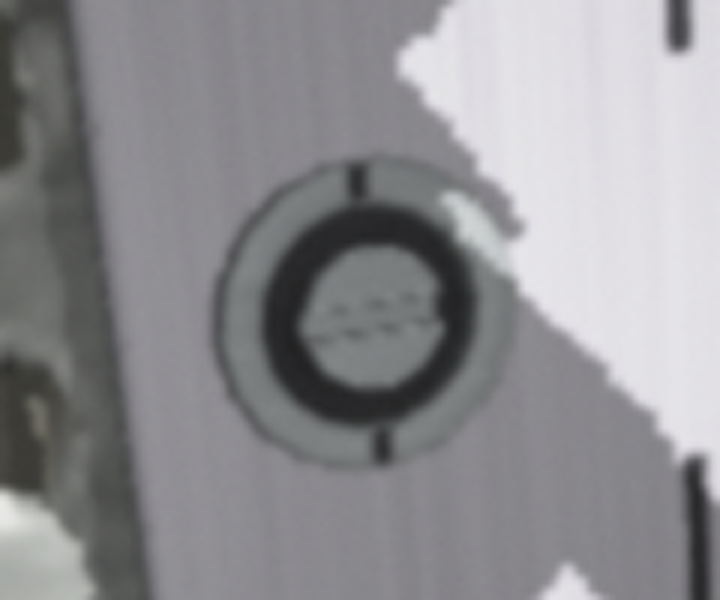

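The head centre sits at crop (372,316), full image (317,112.7), and the rib midpoint at crop (370,313). The slot runs at about 3° in world, so it's open.

Run:
```python
from h import *
m=np.load("w1.npz");c=lambda u,v,z:back(m,255+(u+.5)/6-.5,60+(v+.5)/6-.5,z)
for z in(.072,.076,.08):print("head",c(372,316,z),"diam",c(445,316,z)-c(300,316,z),c(372,243,z)-c(372,390,z))
a,b=c(358,180,.076),c(382,447,.076);print("ribs",(a+b)/2,np.linalg.norm(a-b),np.degrees(np.arctan2(*(a-b)[[1,0]]))-90)
a,b=c(310,342,.076),c(440,320,.076);print("slot",np.degrees(np.arctan2(*(b-a)[[1,0]])))
go(.48,.15,.222,150)
```

```text
head [ 0.4826569  -0.21194537  0.072     ] diam [ 0.02551352 -0.00306781  0.        ] [0.00123386 0.02494457 0.        ]
head [ 0.4817803 -0.2118015  0.076    ] diam [ 0.02518786 -0.00302865  0.        ] [0.00121811 0.02462617 0.        ]
head [ 0.4809037  -0.21165763  0.08      ] diam [ 0.02486221 -0.0029895   0.        ] [0.00120237 0.02430778 0.        ]
ribs [ 0.48147593 -0.21185768  0.076     ] 0.04524067040783417 2.4608836094972872
slot 2.462085555553842
t 0.98 p [ 0.4075 -0.2787  0.2224] yaw 83.55 q6 -0.72 -> shift [0.4341 0.0239 0.0031] spin -66.45 F [2.51 3.9  0.11]
```

Call:
{"op": "servo_tool", "data": {
  "moves": "0.41 0.02 0 -70 0.087;0.41 0.02 0 -70 0.087;0.41 0.02 0 -70 0.087;0.41 0.02 0 -70 0.087;0.41 0.02 0 -70 0.087;0.41 0.02 0 -70 0.087;0.41 0.02 0 -70 0.087;0.41 0.02 0 -70 0.087;0.41 0.02 0 -70 0.087;0.41 0.02 0 -70 0.087"
}}

```text
time: 1.82
position: [0.474, 0.1194, 0.2224]
tool_rot: [0.232, 0.973, 0.0, -0.0]
ft_force: [0.4, -0.2, -0.1]
grip_width: 0.0869
grip_force: 0.0
```

Run:
```python
from h import *
go(.50,.2045,.222,190.4)
```

```text
t 1.82 p [0.474  0.1194 0.2224] yaw 153.17 q6 -1.09 -> shift [0.0152 0.0877 0.0004] spin -37.23 F [ 0.41 -0.19 -0.09]
```

Call:
{"op": "servo_tool", "data": {
  "moves": "0.015 0.088 0 -37.2 0.087;0.015 0.088 0 -37.2 0.087;0.015 0.088 0 -37.2 0.087;0.015 0.088 0 -37.2 0.087;0.015 0.088 0 -37.2 0.087;0.015 0.088 0 -37.2 0.087;0.015 0.088 0 -37.2 0.087;0.015 0.088 0 -37.2 0.087;0.015 0.088 0 -37.2 0.087"
}}

```text
time: 2.57
position: [0.5011, 0.2016, 0.2225]
tool_rot: [-0.086, 0.996, 0.0, -0.0]
ft_force: [0.1, 0.8, 0.1]
grip_width: 0.0869
grip_force: 0.0
```

Run:
```python
from h import *
m=cams.camera_model("wrist");im=cams.camera("wrist")
np.savez("w2.npz",**m);cv2.imwrite("pics/w2.png",im);go(.506,.2045,.222,190.4)
u,v=proj(m,[.506,.2045,.08]);u0=int(min(max(u-75,0),352));v0=int(min(max(v-60,0),264));print(u,v,u0,v0)
cv2.imwrite("pics/w2c.png",cv2.resize(im[v0:v0+120,u0:u0+160],None,fx=5,fy=5,interpolation=2))
```

```text
t 2.62 p [0.5011 0.2017 0.2225] yaw -170.1 q6 -1.57 -> shift [-0.0053  0.002   0.0005] spin -0.5 F [-0.32  0.12 -0.33]
251.44933830261692 191.7748713765259 176 131
```

View pics/w2c.png

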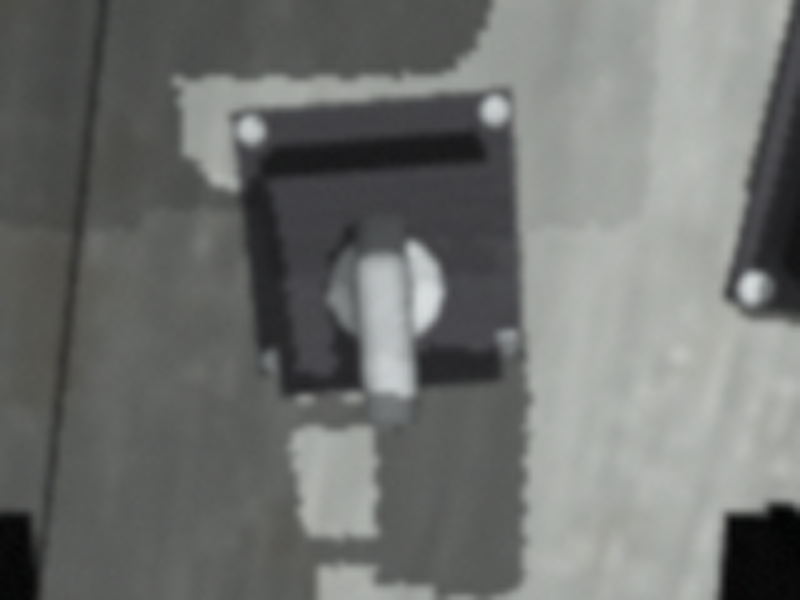

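The handle runs from crop (380,235) to (392,410), and the collar centre is about (387,290).

Run:
```python
from h import *
m=np.load("w2.npz");c=lambda u,v,z:back(m,176+(u+.5)/5-.5,131+(v+.5)/5-.5,z)
a,b=c(380,252,.1),c(391,395,.1);print("key",(a+b)/2,np.linalg.norm(a-b),np.degrees(np.arctan2(*(a-b)[[1,0]])))
print("full",(c(380,218,.1)+c(392,425,.1))/2,np.linalg.norm(c(380,218,.1)-c(392,425,.1)))
print("collar",c(387,290,.056),c(443,290,.056)-c(331,290,.056))
q=[c(265,155,.05),c(487,140,.05),c(502,376,.05),c(283,392,.05)];print("block",sum(q)/4,[np.linalg.norm(q[i]-q[i-1]) for i in range(4)],np.degrees(np.arctan2(*(q[1]-q[2]+q[0]-q[3])[[1,0]])))
k=(a+b)/2;go(k[0],k[1],.1,190.4)
```

```text
key [0.50412128 0.20551143 0.1       ] 0.03176822091663588 -165.8091803907757
full [0.50393963 0.20559805 0.1       ] 0.045903228356566565
collar [0.50860073 0.20689417 0.056     ] [-0.00466565  0.02677887  0.        ]
block [0.50504683 0.20562694 0.05      ] [np.float64(0.060436330950295054), np.float64(0.05329153255031966), np.float64(0.05991560676634236), np.float64(0.055431563985962676)] -166.17221616934552
t 2.62 p [0.5011 0.2017 0.2225] yaw -170.1 q6 -1.57 -> shift [-0.0037  0.0033  0.1225] spin -0.5 F [-0.32  0.12 -0.33]
```

Call:
{"op": "servo_tool", "data": {
  "moves": "-0.0045 0.003 0.04 -4 0.087;-0.0045 0.003 0.08 -4 0.087;-0.0045 0.003 0.12 -4 0.087;-0.0045 0.003 0.145 -4 0.087;-0.0045 0.003 0.158 -4 0.087;-0.0045 0.003 0.158 -4 0.087;-0.0045 0.003 0.158 -4 0.087;-0.0045 0.003 0.158 -4 0.06",
  "grip_force": 40
}}

```text
time: 3.28
position: [0.5061, 0.2058, 0.0655]
tool_rot: [-0.122, 0.993, 0.0, 0.001]
ft_force: [0.6, 0.2, 0.9]
grip_width: 0.0849
grip_force: 0.0
```

Call:
{"op": "servo_tool", "data": {
  "moves": "0 0 0 0 0.03;0 0 0 0 0.02;0 0 0 0 0.015;0 0 0 0 0;0 0 0 0 0;0 0 0 0 0;0 0 0 0 0;0 0 0 0 0;0 0 0 0 0"
}}

```text
time: 4.03
position: [0.5049, 0.2058, 0.0645]
tool_rot: [-0.122, 0.993, -0.0, -0.0]
ft_force: [0.3, -0.4, -0.1]
grip_width: 0.0282
grip_force: 0.0
```

Run:
```python
from h import *
go(.505,.2055,.16,194);print(get_obs()["grip_width"],get_obs()["grip_force"])
```

```text
t 4.03 p [0.5049 0.2058 0.0645] yaw -165.98 q6 -1.63 -> shift [ 0.     -0.0003 -0.0955] spin 0.02 F [ 0.31 -0.4  -0.13]
0.028233859296560734 0.0
```

Call:
{"op": "servo_tool", "data": {
  "moves": "0 0 0 0 0;0 0 0 0 0;0 0 0 0 0;0 0 0 0 0;0 0 0 0 0"
}}

```text
time: 4.45
position: [0.505, 0.2057, 0.0645]
tool_rot: [-0.122, 0.993, -0.0, -0.0]
ft_force: [0.1, -1.0, -0.0]
grip_width: 0.0117
grip_force: 40.0
```

Grip is firm at 11.7 mm opening. The blade tip is 60.5 mm below the TCP. Lifting, then travelling to above the lock.

Call:
{"op": "servo_tool", "data": {
  "moves": "0 0 -0.02 0 0;0 0 -0.05 0 0;0 0 -0.09 0 0;0 0 -0.13 0 0;0 0 -0.135 0 0;0 0 -0.135 0 0"
}}

```text
time: 4.95
position: [0.5068, 0.2063, 0.2024]
tool_rot: [-0.122, 0.993, 0.0, 0.003]
ft_force: [0.2, 1.3, -1.7]
grip_width: 0.0117
grip_force: 40.0
```

Run:
```python
from h import *
go(.481,-.2118,.2,182.5)
```

```text
t 4.95 p [0.5068 0.2063 0.2024] yaw -165.97 q6 -1.63 -> shift [ 0.1264 -0.3994  0.0016] spin 11.53 F [ 0.2   1.26 -1.69]
```

Call:
{"op": "servo_tool", "data": {
  "moves": "0.0125 -0.04 0 1.2 0;0.025 -0.08 0 2.4 0;0.0374 -0.12 0 3.6 0;0.05 -0.16 0 4.8 0;0.0623 -0.2 0 6 0;0.075 -0.24 0 7.2 0;0.0872 -0.28 0 8.4 0;0.1 -0.32 0 9.6 0;0.112 -0.36 0 10.8 0;0.1246 -0.3992 0 11.5 0"
}}

```text
time: 5.78
position: [0.479, -0.2112, 0.1971]
tool_rot: [-0.021, 1.0, 0.002, -0.002]
ft_force: [1.4, 0.1, -1.0]
grip_width: 0.0117
grip_force: 40.0
```

Call:
{"op": "servo_tool", "data": {
  "moves": "0 0 0.01 0 0;0 0 0.02 0 0;0 0 0.025 0 0;0 0 0.025 0 0;0 0 0.025 0 0;0 0 0.025 0 0"
}}

```text
time: 6.28
position: [0.481, -0.2086, 0.1743]
tool_rot: [-0.023, 1.0, 0.0, -0.0]
ft_force: [1.2, 0.7, -1.8]
grip_width: 0.0116
grip_force: 40.0
```

Run:
```python
from h import *
go(.481,-.2118,.175,182.5)
a=cams.camera("scene");w=cams.camera("wrist");m=cams.camera_model("scene");u,v=map(int,proj(m,[.481,-.2118,.1]));print(u,v)
mw=cams.camera_model("wrist");print(proj(mw,[.481,-.2118,.076]),proj(mw,[.481,-.2118,.115]))
np.savez("w3.npz",**mw);cv2.imwrite("pics/w3.png",w)
cv2.imwrite("pics/s3.png",a)
A=cv2.resize(a[v-50:v+50,u-50:u+50],None,fx=4,fy=4,interpolation=2)
W=cv2.resize(w,(400,300));W=cv2.copyMakeBorder(W,0,100,0,0,0)
cv2.imwrite("pics/m3.png",np.hstack([A,W]))
```

```text
t 6.28 p [ 0.481  -0.2086  0.1743] yaw -177.35 q6 -2.24 -> shift [ 0.0002 -0.0032 -0.0007] spin 0.15 F [ 1.18  0.72 -1.84]
357 153
[246.92396166 198.59802276] [246.25296333 212.62075624]
```

View pics/m3.png

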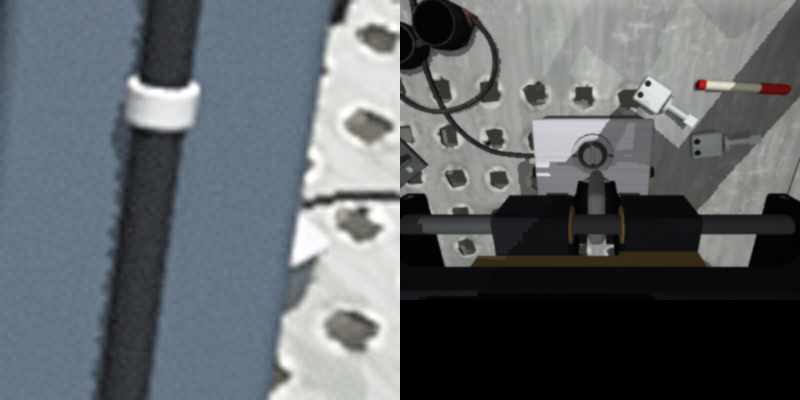

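The arm hides the lock in the scene view. The wrist view shows the bezel at about (247,195), with the key shank and handle just below it. I'll enlarge that.

Run:
```python
from h import *
w=cv2.imread("pics/w3.png");cv2.imwrite("pics/w3c.png",cv2.resize(w[170:290,175:325],None,fx=5,fy=5,interpolation=2))
m=np.load("w3.npz")
for X in([.481,-.2086,.114],[.481,-.2086,.13],[.481,-.2086,.16],[.4810,-.2118,.076]):print((proj(m,X)-[175,170])*5)
```

```text
[375.23307015 211.85177781]
[374.83407435 247.14835066]
[373.917699   328.21413838]
[359.61980828 142.99011382]
```

View pics/w3c.png

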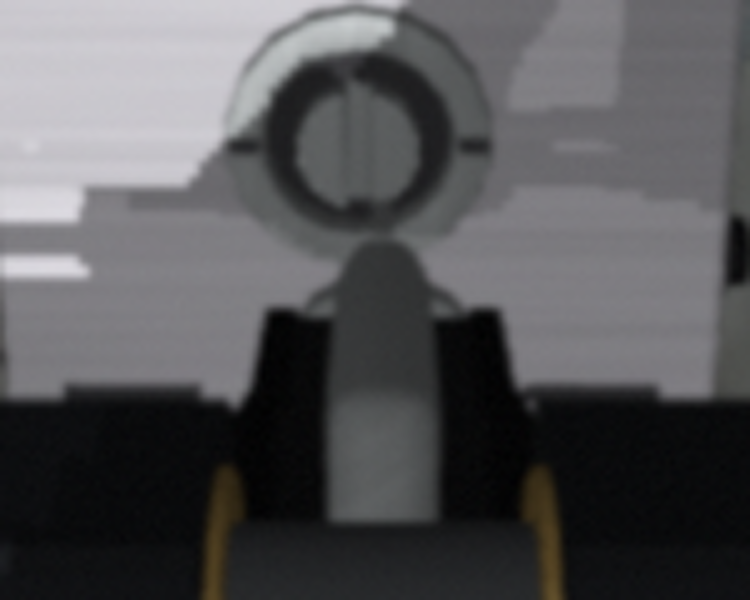

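Call:
{"op": "servo_tool", "data": {
  "moves": "0 0 0.01 0 0;0 0 0.02 0 0;0 0 0.025 0 0;0 0 0.025 0 0;0 0 0.025 0 0;0 0 0.025 0 0;0 0 0.025 0 0"
}}

```text
time: 6.97
position: [0.4812, -0.2105, 0.1498]
tool_rot: [-0.022, 1.0, -0.0, 0.0]
ft_force: [1.3, 0.4, -1.5]
grip_width: 0.0122
grip_force: 40.0
```

Run:
```python
from h import *
go(.481,-.2121,.136,182.5)
```

```text
t 6.97 p [ 0.4812 -0.2105  0.1498] yaw -177.49 q6 -2.24 -> shift [ 0.0003 -0.0016  0.0138] spin 0.01 F [ 1.26  0.44 -1.52]
```

Call:
{"op": "servo_tool", "data": {
  "moves": "0 -0.0016 0 0 0;0 -0.0016 0.002 0 0;0 -0.0016 0.004 0 0;0 -0.0016 0.006 0 0;0 -0.0016 0.008 0 0;0 -0.0016 0.008 0 0;0 -0.0016 0.008 0 0;0 -0.0016 0.008 0 0"
}}

```text
time: 7.63
position: [0.4811, -0.2118, 0.1415]
tool_rot: [-0.022, 1.0, 0.0, -0.0]
ft_force: [-0.6, 0.2, -1.7]
grip_width: 0.012
grip_force: 40.0
```

Call:
{"op": "servo_tool", "data": {
  "moves": "0 0 0.001 0 0;0 0 0.002 0 0;0 0 0.003 0 0;0 0 0.004 0 0;0 0 0.004 0 0;0 0 0.004 0 0"
}}

```text
time: 8.13
position: [0.481, -0.2118, 0.1374]
tool_rot: [-0.022, 1.0, 0.0, -0.0]
ft_force: [-0.4, -0.6, -1.7]
grip_width: 0.0118
grip_force: 40.0
```

Call:
{"op": "servo_tool", "data": {
  "moves": "0 0 0.001 0 0;0 0 0.0015 0 0;0 0 0.002 0 0;0 0 0.002 0 0;0 0 0.002 0 0"
}}

```text
time: 8.55
position: [0.481, -0.2118, 0.1355]
tool_rot: [-0.022, 1.0, 0.0, -0.0]
ft_force: [0.9, -0.1, -1.4]
grip_width: 0.0118
grip_force: 40.0
```

Call:
{"op": "servo_tool", "data": {
  "moves": "0 0 0.0005 0 0;0 0 0.001 0 0;0 0 0.0015 0 0;0 0 0.0015 0 0;0 0 0.0015 0 0"
}}

```text
time: 8.97
position: [0.4811, -0.2118, 0.1343]
tool_rot: [-0.022, 1.0, -0.0, 0.0]
ft_force: [-0.3, -0.4, 0.8]
grip_width: 0.0119
grip_force: 40.0
```

Call:
{"op": "servo_tool", "data": {
  "moves": "0 -0.0005 0 0 0;0 -0.001 0 0 0;0 -0.0015 0 0 0;0 -0.002 0 0 0;0 -0.002 0 0 0;0 -0.002 0 0 0"
}}

```text
time: 9.47
position: [0.4811, -0.214, 0.1338]
tool_rot: [-0.022, 1.0, -0.0, -0.0]
ft_force: [-0.5, 0.4, -1.7]
grip_width: 0.0116
grip_force: 40.0
```

Call:
{"op": "servo_tool", "data": {
  "moves": "0 0.001 0 0 0;0 0.002 0 0 0;0 0.003 0 0 0;0 0.004 0 0 0;0 0.004 0 0 0;0 0.004 0 0 0"
}}

```text
time: 9.97
position: [0.4814, -0.2099, 0.1344]
tool_rot: [-0.022, 1.0, -0.0, 0.001]
ft_force: [0.6, -0.3, 0.1]
grip_width: 0.0121
grip_force: 40.0
```

Contact went away at y = -0.214, so the blade was resting on the head's top (about z = 0.0738) and the slot lies 2 mm further to -y. Lift slightly, shift there, and go down.

Call:
{"op": "servo_tool", "data": {
  "moves": "0 -0.001 -0.0015 0 0;0 -0.0038 -0.0015 0 0;0 -0.0038 -0.0015 0 0;0 -0.0038 0 0 0;0 -0.0038 0.001 0 0;0 -0.0038 0.002 0 0;0 -0.0038 0.002 0 0;0 -0.0038 0.002 0 0"
}}

```text
time: 10.63
position: [0.4809, -0.2134, 0.1318]
tool_rot: [-0.022, 1.0, 0.0, -0.0]
ft_force: [-0.6, 0.0, -1.0]
grip_width: 0.0116
grip_force: 40.0
```

Call:
{"op": "servo_tool", "data": {
  "moves": "0 0 0.001 0 0;0 0 0.002 0 0;0 0 0.003 0 0;0 0 0.0035 0 0;0 0 0.0035 0 0;0 0 0.0035 0 0"
}}

```text
time: 11.13
position: [0.4811, -0.2136, 0.1285]
tool_rot: [-0.022, 1.0, 0.0, -0.0]
ft_force: [-0.5, 0.7, -1.6]
grip_width: 0.0119
grip_force: 40.0
```

Call:
{"op": "servo_tool", "data": {
  "moves": "0 0 0.0005 0 0;0 0 0.001 0 0;0 0 0.001 0 0;0 0 0.001 0 0"
}}

```text
time: 11.47
position: [0.4812, -0.2136, 0.1278]
tool_rot: [-0.022, 1.0, -0.0, 0.0]
ft_force: [-0.5, 0.6, 1.2]
grip_width: 0.0116
grip_force: 40.0
```

Call:
{"op": "servo_tool", "data": {
  "moves": "0 0 0.001 0 0;0 0 0.002 0 0;0 0 0.003 0 0;0 0 0.0038 0 0;0 0 0.0038 0 0;0 0 0.0038 0 0"
}}

```text
time: 11.97
position: [0.4812, -0.2137, 0.124]
tool_rot: [-0.022, 1.0, -0.0, 0.0]
ft_force: [-1.5, 0.7, 5.4]
grip_width: 0.0118
grip_force: 40.0
```

Pressed 4.0 mm at a net 7 N. Starting the clockwise turn.

Call:
{"op": "servo_tool", "data": {
  "moves": "0 0 0 3 0;0 0 0 6 0;0 0 0 9 0;0 0 0 12 0;0 0 0 15 0;0 0 0 18 0;0 0 0 20 0;0 0 0 20 0"
}}

```text
time: 12.63
position: [0.4815, -0.2133, 0.124]
tool_rot: [0.153, 0.988, 0.0, 0.0]
ft_force: [0.1, 1.5, 5.0]
grip_width: 0.0114
grip_force: 40.0
```

Run:
```python
from h import *
go(.481,-.2136,.124,92.5);print(get_obs()["moment"])
```

```text
t 12.63 p [ 0.4815 -0.2133  0.124 ] yaw 162.44 q6 -1.89 -> shift [ 0.0003 -0.0004  0.    ] spin 69.94 F [0.14 1.45 5.03]
[ 0.47940473 -0.19924646  0.10490723]
```

Call:
{"op": "servo_tool", "data": {
  "moves": "0 0 0 4 0;0 0 0 8 0;0 0 0 12 0;0 0 0 16 0;0 0 0 20 0;0 0 0 24 0;0 0 0 28 0;0 0 0 30 0;0 0 0 30 0"
}}

```text
time: 13.38
position: [0.4818, -0.2131, 0.1241]
tool_rot: [0.403, 0.915, 0.001, 0.001]
ft_force: [0.6, 2.5, 5.9]
grip_width: 0.0118
grip_force: 40.0
```

Call:
{"op": "servo_tool", "data": {
  "moves": "0 0 0 4 0;0 0 0 8 0;0 0 0 12 0;0 0 0 16 0;0 0 0 20 0;0 0 0 24 0;0 0 0 28 0;0 0 0 30 0;0 0 0 30 0"
}}

```text
time: 14.13
position: [0.4822, -0.2131, 0.1241]
tool_rot: [0.626, 0.78, 0.001, 0.001]
ft_force: [2.5, 3.0, 4.6]
grip_width: 0.0117
grip_force: 40.0
```

Run:
```python
from h import *
go(.481,-.2136,.124,92.5);print(get_obs()["moment"])
```

```text
t 14.13 p [ 0.4822 -0.2131  0.1241] yaw 102.45 q6 -0.85 -> shift [-0.0002 -0.0013  0.0001] spin 9.95 F [2.52 3.   4.59]
[ 0.72940249 -0.61082543  0.04217067]
```

Call:
{"op": "servo_tool", "data": {
  "moves": "0 0.0004 0 3 0;0 0.0004 0 6 0;0 0.0004 0 9 0;0 0.0004 0 11 0;0 0.0004 0 11 0;0 0.0004 0 11 0"
}}

```text
time: 14.63
position: [0.4824, -0.2132, 0.1241]
tool_rot: [0.697, 0.717, 0.001, 0.001]
ft_force: [2.5, 2.8, 6.1]
grip_width: 0.0118
grip_force: 40.0
```

Run:
```python
from h import *
go(.481,-.2136,.124,92.5);print(get_obs()["moment"])
```

```text
t 14.63 p [ 0.4824 -0.2132  0.1241] yaw 91.55 q6 -0.66 -> shift [-0.0004 -0.0014  0.0001] spin -0.95 F [2.5  2.79 6.1 ]
[ 0.68590449 -0.5642586   0.04143395]
```

Call:
{"op": "servo_tool", "data": {
  "moves": "0 0 0 2 0;0 0 0 3 0;0 0 0 3 0;0 0 0 3 0"
}}

```text
time: 14.97
position: [0.4824, -0.2133, 0.1241]
tool_rot: [0.716, 0.698, 0.001, 0.001]
ft_force: [1.6, 3.3, 5.6]
grip_width: 0.0116
grip_force: 40.0
```

Run:
```python
from h import *
go(.481,-.2136,.124,92.5);print(get_obs()["moment"])
```

```text
t 14.97 p [ 0.4824 -0.2133  0.1241] yaw 88.54 q6 -0.61 -> shift [-0.0004 -0.0014  0.0001] spin -3.96 F [1.59 3.27 5.64]
[ 0.70654904 -0.64260563  0.0572442 ]
```

Call:
{"op": "servo_tool", "data": {
  "moves": "0 0 0 1 0;0 0 0 2 0;0 0 0 2 0;0 0 0 2 0"
}}

```text
time: 15.3
position: [0.4825, -0.2133, 0.1241]
tool_rot: [0.728, 0.685, 0.001, 0.001]
ft_force: [0.9, 2.9, 4.5]
grip_width: 0.0119
grip_force: 40.0
```

Run:
```python
from h import *
go(.481,-.2136,.124,92.5);print(get_obs()["moment"])
```

```text
t 15.3 p [ 0.4825 -0.2133  0.1241] yaw 86.54 q6 -0.57 -> shift [-0.0004 -0.0015  0.0001] spin -5.96 F [0.95 2.93 4.47]
[ 0.73251795 -0.67797903  0.06543424]
```

Call:
{"op": "servo_tool", "data": {
  "moves": "0 0 0 1 0;0 0 0 2 0;0 0 0 2 0;0 0 0 2 0"
}}

```text
time: 15.63
position: [0.4825, -0.2133, 0.1241]
tool_rot: [0.74, 0.673, 0.001, 0.001]
ft_force: [2.1, 3.2, 5.1]
grip_width: 0.0117
grip_force: 40.0
```

Run:
```python
from h import *
go(.481,-.2136,.124,92.5);print(get_obs()["moment"])
```

```text
t 15.63 p [ 0.4825 -0.2133  0.1241] yaw 84.54 q6 -0.54 -> shift [-0.0005 -0.0015  0.0001] spin -7.96 F [2.07 3.25 5.05]
[ 0.75615658 -0.61721206  0.07927856]
```

Call:
{"op": "servo_tool", "data": {
  "moves": "0 0 0 1 0;0 0 0 2 0;0 0 0 2 0;0 0 0 2 0"
}}

```text
time: 15.97
position: [0.4825, -0.2133, 0.1241]
tool_rot: [0.752, 0.66, 0.001, 0.001]
ft_force: [2.3, 3.1, 4.9]
grip_width: 0.0115
grip_force: 40.0
```

Run:
```python
from h import *
go(.481,-.2136,.124,92.5);print(get_obs()["moment"])
```

```text
t 15.97 p [ 0.4825 -0.2133  0.1241] yaw 82.54 q6 -0.5 -> shift [-0.0005 -0.0015  0.0001] spin -9.96 F [2.33 3.13 4.87]
[ 0.71906371 -0.61565735  0.0776889 ]
```

Call:
{"op": "servo_tool", "data": {
  "moves": "0 0 0 2 0;0 0 0 3 0;0 0 0 3 0;0 0 0 3 0"
}}

```text
time: 16.3
position: [0.4826, -0.2135, 0.1241]
tool_rot: [0.768, 0.64, 0.001, 0.001]
ft_force: [3.0, 3.5, 4.8]
grip_width: 0.0117
grip_force: 40.0
```

Run:
```python
from h import *
go(.481,-.2136,.124,92.5);print(get_obs()["moment"])
```

```text
t 16.3 p [ 0.4826 -0.2135  0.1241] yaw 79.56 q6 -0.45 -> shift [-0.0004 -0.0015  0.0001] spin -12.94 F [2.97 3.55 4.76]
[ 0.85724885 -0.89436844  0.15393155]
```

Call:
{"op": "servo_tool", "data": {
  "moves": "0 0 -0.001 0 0;0 0 -0.0022 0 0;0 0 -0.0022 0 0;0 0 -0.0022 0 0"
}}

```text
time: 16.63
position: [0.4825, -0.2134, 0.126]
tool_rot: [0.769, 0.64, 0.001, 0.001]
ft_force: [4.1, 3.3, 3.0]
grip_width: 0.0118
grip_force: 40.0
```

The moment jumped at the stop, and the head follows the key up while still pushing about 4.6 N, so it's past the catch. I'll ease the twist and keep rising.

Call:
{"op": "servo_tool", "data": {
  "moves": "0 0 -0.001 -2 0;0 0 -0.002 -4 0;0 0 -0.003 -5 0;0 0 -0.0035 -6 0;0 0 -0.0035 -6 0;0 0 -0.0035 -6 0"
}}

```text
time: 17.13
position: [0.4818, -0.2138, 0.129]
tool_rot: [0.734, 0.679, 0.0, 0.0]
ft_force: [3.8, 1.5, -4.2]
grip_width: 0.0117
grip_force: 40.1
```

Run:
```python
from h import *
go(.481,-.2136,.124,92.5);print(get_obs()["moment"])
```

```text
t 17.13 p [ 0.4818 -0.2138  0.129 ] yaw 85.5 q6 -0.55 -> shift [ 0.0001 -0.0008  0.005 ] spin -7.0 F [ 3.82  1.51 -4.24]
[ 0.37799363 -1.21977872 -0.01399024]
```

Call:
{"op": "servo_tool", "data": {
  "moves": "0 0.0004 0 0 0;0 0.0007 0 0 0;0 0.0007 0 0 0;0 0.0007 -0.001 0 0;0 0.0007 -0.002 0 0;0 0.0007 -0.003 0 0;0 0.0007 -0.003 0 0"
}}

```text
time: 17.72
position: [0.482, -0.2137, 0.1328]
tool_rot: [0.734, 0.679, -0.0, 0.0]
ft_force: [2.1, 0.7, -2.0]
grip_width: 0.0117
grip_force: 40.0
```

Run:
```python
from h import *
go(.481,-.2136,.124,92.5);print(get_obs()["moment"])
```

```text
t 17.72 p [ 0.482  -0.2137  0.1328] yaw 85.53 q6 -0.55 -> shift [ 0.0001 -0.001   0.0088] spin -6.97 F [ 2.05  0.73 -2.  ]
[ 0.06231484 -0.74686622  0.01490919]
```

Call:
{"op": "servo_tool", "data": {
  "moves": "0 0 -0.003 0 0;0 0 -0.006 0 0;0 0 -0.015 0 0;0 0 -0.03 0 0;0 0 -0.05 0 0;0 0 -0.065 0 0;0 0 -0.067 0 0;0 0 -0.067 0 0"
}}

```text
time: 18.38
position: [0.4822, -0.2138, 0.2008]
tool_rot: [0.734, 0.679, -0.0, 0.001]
ft_force: [-0.2, 0.1, -1.8]
grip_width: 0.0118
grip_force: 40.0
```

Run:
```python
from h import *
m=cams.camera_model("wrist");w=cams.camera("wrist");go(.505,.2058,.2,194)
p=proj(m,[.482,-.2137,.076]);u,v=map(int,p);print(p)
np.savez("w4.npz",**m);cv2.imwrite("pics/w4.png",w)
v0=max(v-50,0);u0=u-60;print(u0,v0)
cv2.imwrite("pics/w4c.png",cv2.resize(w[v0:v0+110,u0:u0+140],None,fx=5,fy=5,interpolation=2))
```

```text
t 18.43 p [ 0.4816 -0.2134  0.1997] yaw 85.53 q6 -0.55 -> shift [ 4.197e-01 -9.400e-03 -4.000e-04] spin -108.47 F [-0.19 -0.06 -2.42]
[250.80204598 193.04549764]
190 143
```

View pics/w4c.png

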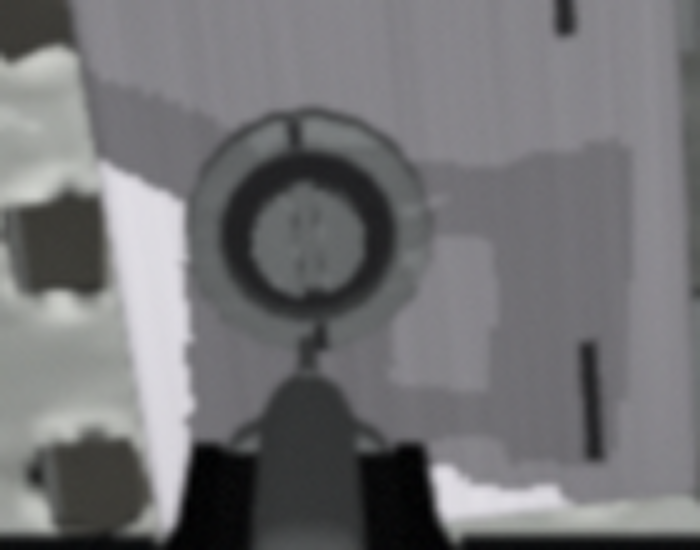

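The slot now lies on the rib line, from crop (295,200) to (320,275) against ribs at (293,130) and (320,335), so it's locked. Returning to the stand at the original yaw.

Call:
{"op": "servo_tool", "data": {
  "moves": "0.04 -0.001 0 -7 0;0.08 -0.002 0 -14 0;0.12 -0.003 0 -21 0;0.16 -0.004 0 -28 0;0.2 -0.005 0 -35 0;0.24 -0.006 0 -42 0;0.28 -0.007 0 -49 0;0.32 -0.008 0 -56 0;0.36 -0.009 0 -63 0;0.4 -0.009 0 -70 0"
}}

```text
time: 19.27
position: [0.5027, 0.1876, 0.198]
tool_rot: [0.209, 0.978, -0.001, -0.002]
ft_force: [0.0, -0.4, -1.9]
grip_width: 0.0115
grip_force: 40.0
```

Run:
```python
from h import *
go(.505,.2057,.2,194)
```

```text
t 19.27 p [0.5027 0.1876 0.198 ] yaw 155.88 q6 -1.0 -> shift [ 0.0053  0.0175 -0.002 ] spin -38.12 F [ 0.04 -0.42 -1.88]
```

Call:
{"op": "servo_tool", "data": {
  "moves": "0.005 0.016 0 -7 0;0.005 0.016 0 -14 0;0.005 0.016 0 -21 0;0.005 0.016 0 -28 0;0.005 0.016 0 -35 0;0.005 0.016 0 -38.4 0;0.005 0.016 0 -38.4 0;0.005 0.016 0 -38.4 0;0.005 0.016 0 -38.4 0"
}}

```text
time: 20.02
position: [0.5059, 0.2024, 0.1987]
tool_rot: [-0.12, 0.993, -0.0, -0.001]
ft_force: [-0.4, -0.0, -1.0]
grip_width: 0.0115
grip_force: 40.0
```

Run:
```python
from h import *
go(.505,.2057,.2,194)
a=cams.camera("scene");cv2.imwrite("pics/s5.png",a)
m=cams.camera_model("scene");u,v=map(int,proj(m,[.505,.2057,.1]));print(u,v)
cv2.imwrite("pics/s5c.png",cv2.resize(a[v-75:v+75,u-75:u+75],None,fx=4,fy=4,interpolation=2))
```

```text
t 20.02 p [0.5059 0.2024 0.1987] yaw -166.16 q6 -1.64 -> shift [ 0.0001  0.0035 -0.0013] spin -0.16 F [-0.36 -0.05 -0.97]
196 214
```

View pics/s5c.png

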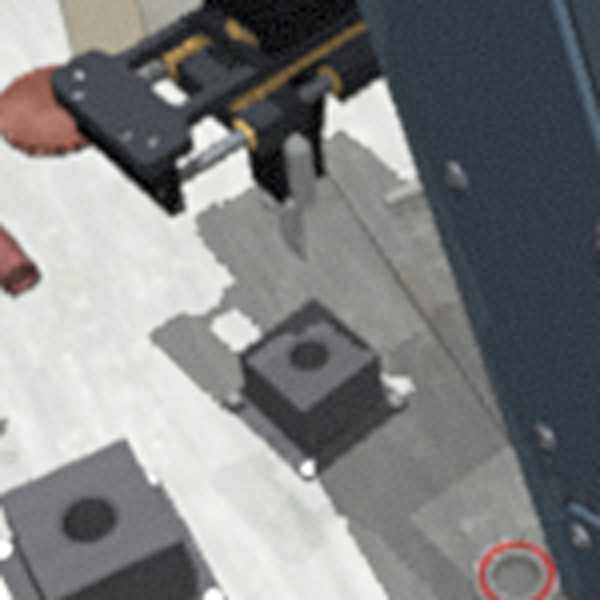

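The key hangs upright with its tip at crop (303,257). The stand's hole is centred at (309,354).

Run:
```python
from h import *
m=cams.camera_model("scene");c=lambda u,v,z:back(m,121+(u+.5)/4-.5,139+(v+.5)/4-.5,z)
print("hole",c(309,354,.05),"tip",c(303,257,.138))
go(.505,.2057,.1,194)
```

```text
hole [0.50807879 0.20535596 0.05      ] tip [0.50442913 0.20242171 0.138     ]
t 20.07 p [0.5061 0.2024 0.1989] yaw -166.15 q6 -1.64 -> shift [0.0001 0.0035 0.0989] spin -0.15 F [-0.52  0.24 -1.53]
```

Call:
{"op": "servo_tool", "data": {
  "moves": "-0.0017 0.0027 0 0 0;-0.0017 0.0027 0.02 0 0;-0.0017 0.0027 0.045 0 0;-0.0017 0.0027 0.065 0 0;-0.0017 0.0027 0.078 0 0;-0.0017 0.0027 0.084 0 0;-0.0017 0.0027 0.09 0 0;-0.0017 0.0027 0.096 0 0;-0.0017 0.0027 0.1 0 0;-0.0017 0.0027 0.1 0 0"
}}

```text
time: 20.9
position: [0.5075, 0.2056, 0.0992]
tool_rot: [-0.121, 0.993, 0.0, -0.0]
ft_force: [-0.3, -1.0, -1.2]
grip_width: 0.0117
grip_force: 40.0
```

Run:
```python
from h import *
go(.507,.2055,.0645,194)
```

```text
t 20.9 p [0.5075 0.2056 0.0992] yaw -166.08 q6 -1.63 -> shift [0.0005 0.     0.0347] spin -0.08 F [-0.32 -0.99 -1.16]
```

Call:
{"op": "servo_tool", "data": {
  "moves": "0 0 0.004 0 0;0 0 0.008 0 0;0 0 0.013 0 0;0 0 0.018 0 0;0 0 0.023 0 0;0 0 0.027 0 0;0 0 0.03 0 0;0 0 0.032 0 0;0 0 0.032 0 0"
}}

```text
time: 21.65
position: [0.5072, 0.2055, 0.0669]
tool_rot: [-0.121, 0.993, -0.0, -0.0]
ft_force: [-0.2, 0.5, -1.7]
grip_width: 0.0118
grip_force: 40.0
```

Call:
{"op": "servo_tool", "data": {
  "moves": "0 0 0.001 0 0;0 0 0.002 0 0;0 0 0.0025 0 0;0 0 0.0025 0 0"
}}

```text
time: 21.98
position: [0.5076, 0.2056, 0.065]
tool_rot: [-0.121, 0.993, -0.0, 0.0]
ft_force: [-0.5, -0.1, -1.5]
grip_width: 0.0121
grip_force: 40.0
```

Call:
{"op": "servo_tool", "data": {
  "moves": "0 0 0.0004 0 0;0 0 0.0008 0 0;0 0 0.0008 0 0;0 0 0.0008 0 0"
}}

```text
time: 22.32
position: [0.5077, 0.2056, 0.0645]
tool_rot: [-0.121, 0.993, 0.0, 0.0]
ft_force: [-0.6, -0.2, 1.7]
grip_width: 0.0115
grip_force: 40.0
```

Contact with the collar home at the original height. Releasing evenly, then straight up.

Call:
{"op": "servo_tool", "data": {
  "moves": "0 0 0 0 0.015;0 0 0 0 0.02;0 0 0 0 0.03;0 0 0 0 0.04;0 0 0 0 0.05;0 0 0 0 0.06;0 0 0 0 0.06;0 0 0 0 0.06;0 0 0 0 0.06"
}}

```text
time: 23.07
position: [0.5075, 0.2056, 0.0641]
tool_rot: [-0.121, 0.993, -0.0, -0.0]
ft_force: [0.3, 0.2, -1.0]
grip_width: 0.0567
grip_force: 0.0
```

Call:
{"op": "servo_tool", "data": {
  "moves": "0 0 0 0 0.06;0 0 -0.02 0 0.06;0 0 -0.05 0 0.06;0 0 -0.09 0 0.06;0 0 -0.13 0 0.06;0 0 -0.15 0 0.06;0 0 -0.15 0 0.06;0 0 -0.15 0 0.06"
}}

```text
time: 23.73
position: [0.5081, 0.2057, 0.2155]
tool_rot: [-0.121, 0.993, 0.0, 0.002]
ft_force: [-0.8, 0.3, -0.5]
grip_width: 0.0601
grip_force: 0.0
```

Run:
```python
from h import *
a=cams.camera("scene");w=cams.camera("wrist");t=cams.camera("top");print(get_obs()["position"],get_obs()["grip_width"])
f=lambda i,s:cv2.resize(i,s,interpolation=2)
cv2.imwrite("pics/end.png",np.hstack([f(a[139:289,121:271],(400,400)),f(w[131:251,176:296],(400,400))]))
```

```text
[0.50616784 0.20529487 0.21247145] 0.06003471143572104
```

View pics/end.png

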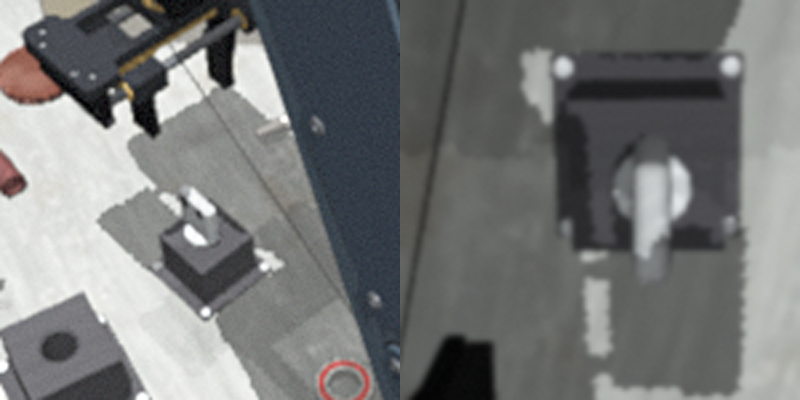

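The key stands upright with its collar flat on the block (left panel about (205,230), right panel about (652,190)), and the gripper is clear.

```bash
python3 -c "
from rig import job
print(job.hand_in())"
```

```text
the job is handed in; nothing more can be done
None
```

I turned the cover lock a quarter turn clockwise to its stop with the key. It sprang up seated with the slot on the locked marks, the key is back upright and fully home in its stand, and the job is handed in at about 24 s; the marker and drift punch were not touched.

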